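Weigh the scrap chargers against the nested cup weights

TASK

Weigh the scrap chargers that lie on the bench mat: put every one of them (white wall chargers and, if there is one, the black power brick) on the balance pan nearer the mat, then pull weight cups straight up off the nest and stand them one by one, side by side and upright, on the other pan until the beam floats level by itself. After that put all the scrap back on the mat; the cups you used can stay standing on their pan and the rest stay in the nest. Never tip a cup over, and leave the other things on the bench alone.

Things in the scene. Friction and masses are not known exactly. Their poses are not given: they have to be found in the camera images.
- balance: Two-pan counter balance, fixed to the bench: grey base 130 by 360 mm, a pan over each end and a small upright white scale plate (44 mm wide, its top 175 mm above the bench) in the middle between the pans. Origin: centre of its underside; x across it, y along it towards the goods pan, z up.
- beam (a joint): Tilt of the balance beam, rad: 0 is level; positive when the goods pan (nearer the mat) is down, negative when the weight pan is down; stops at about +-0.16. One weight cup too few or too many tilts it by about 0.064 and shifts each pan by 8 mm. It settles within about 1 s. A black needle before the white plate shows it, upright on the black mark when level; within 0.025 counts as level.
- goods_pan_floor (a point): Centre of the floor of the goods pan of the balance, a flat steel tray 210 mm (x) by 150 mm (y) outside with a lip 8 mm high and 4 mm thick; axes as the balance. 125 mm from the balance's middle to its +y side, the side nearer the mat. 90 mm above the bench when level; stays horizontal, moves up or down at most 20 mm. Where a load stands on it makes no difference.
- weight_pan_floor (a point): Centre of the floor of the weight pan of the balance, a flat steel tray 210 mm (x) by 150 mm (y) outside with a lip 8 mm high and 4 mm thick; axes as the balance. 125 mm from the balance's middle to its -y side, the side nearer the nest. 90 mm above the bench when level; stays horizontal, moves up or down at most 20 mm. Where a load stands on it makes no difference.
- holder: Fixed dark steel holder of the cup nest: a base plate 110 mm square and 8 mm thick with a socket 40 mm high; the lowest cup's underside is 8 mm above the bench. Each cup above has its foot in the collar of the one below, gripped there by a spring tab (about 1 N of friction), and stands 37 mm higher, its collar just above the rim below. A straight pull frees the top one. Origin: centre of its underside, z up.
- cup1: One of five alike square steel weight cups, about 110 g, 74 mm tall: a closed foot 50 mm square and 37 mm high under an open collar 65 mm square outside with upright faces 36 mm high (a dark seam along their lower edge), to be gripped across two opposite faces. At the start it is number 1 of the nest counted from the bottom. Origin: centre of its underside; z up, x and y square to the faces.
- cup2: One of five alike square steel weight cups, about 110 g, 74 mm tall: a closed foot 50 mm square and 37 mm high under an open collar 65 mm square outside with upright faces 36 mm high (a dark seam along their lower edge), to be gripped across two opposite faces. At the start it is number 2 of the nest counted from the bottom. Origin: centre of its underside; z up, x and y square to the faces.
- cup3: One of five alike square steel weight cups, about 110 g, 74 mm tall: a closed foot 50 mm square and 37 mm high under an open collar 65 mm square outside with upright faces 36 mm high (a dark seam along their lower edge), to be gripped across two opposite faces. At the start it is number 3 of the nest counted from the bottom. Origin: centre of its underside; z up, x and y square to the faces.
- cup4: One of five alike square steel weight cups, about 110 g, 74 mm tall: a closed foot 50 mm square and 37 mm high under an open collar 65 mm square outside with upright faces 36 mm high (a dark seam along their lower edge), to be gripped across two opposite faces. At the start it is number 4 of the nest counted from the bottom. Origin: centre of its underside; z up, x and y square to the faces.
- cup5: One of five alike square steel weight cups, about 110 g, 74 mm tall: a closed foot 50 mm square and 37 mm high under an open collar 65 mm square outside with upright faces 36 mm high (a dark seam along their lower edge), to be gripped across two opposite faces. At the start it is number 5 of the nest counted from the bottom. Origin: centre of its underside; z up, x and y square to the faces.
- mat: Flat blue silicone bench mat, 250 mm (x) by 200 mm (y), 4 mm thick, fixed. Origin: centre of its underside.
- charger1: Scrap white plastic wall charger, lying on its face with its two thin brass pins (16 mm tall) up. Body 60 mm (its x) by 46 mm (its y) by 34 mm high, about as heavy as one weight cup. Origin: centre of its underside, z up. It may be absent from a start.
- charger2: Scrap white plastic wall charger, lying on its face with its two thin brass pins (16 mm tall) up. Body 60 mm (its x) by 46 mm (its y) by 34 mm high, about as heavy as one weight cup. Origin: centre of its underside, z up. It may be absent from a start.
- charger3: Scrap white plastic wall charger, lying on its face with its two thin brass pins (16 mm tall) up. Body 60 mm (its x) by 46 mm (its y) by 34 mm high, about as heavy as one weight cup. Origin: centre of its underside, z up. It may be absent from a start.
- brick: Scrap black power brick, 110 mm (its x) by 50 mm (its y) by 32 mm high, about as heavy as two weight cups. Origin: centre of its underside, z up. It may be absent from a start.
- jar: Squat green glass jar of spare screws, 68 mm across, 75 mm tall. Leave it alone. Origin: centre of its underside.
- hexdriver: Red-handled hex driver lying on the bench, 160 mm long along its x. Leave it alone.
- cutters: Chrome flush cutters lying flat, about 110 mm long. Leave them alone.
- frame1: Bent aluminium phone frame, 150 by 74 mm, lying flat with one end up. Leave it alone.
- frame2: Bent aluminium phone frame, 150 by 74 mm, lying flat with one end up. Leave it alone.
Things that resemble listed ones, but are neither listed nor needed, are in the scene too. What is shaped like the cup3 but purple is not meant.

How it is judged:
By the outcome, as a careful person would: the job done as asked, in the order asked, and still so for the second after the job is handed in, with the robot touching nothing.
Of charger1, charger2, charger3, brick only 2 to 3 are there at a start; the rules pass over those that are not, and their reading is None.
At some moment in a run one of charger1, charger2, charger3, brick may be knocked a few centimetres aside while the robot is not near it.
It also fails if it takes over 210 s, if anything falls off the work surface, if the arm or the gripper's body presses on something with over 40 N, if the wrist force passes 120 N, or if a joint passes its speed limit or range.

ROBOT

A 6-joint arm with a two-finger parallel gripper is mounted at the origin on the work surface. World frame = base frame: x ahead of the robot, y to its left, z up, the work surface at z = 0. Lengths are in m, angles in rad, forces in N, time in s.
With the tool pointing down it reaches from about 0.25 to 0.725 m from the base axis. Payload 4 kg.
Tool frame: the origin (TCP) lies midway between the tips of the shut fingers; the grasp point (between the pads) lies 19 mm behind it; z points along the fingers, y is the line along which they close (so a half turn about z gives the same grasp; the last joint's range is limited). The gripper opens to 85 mm and grips with 20 to 120 N. Pads are 22 mm wide; open, the fingers measure 114 mm over their backs; the gripper's body (76 mm by 85 mm) begins 54 mm behind the grasp point. The pads swing forward as they close: fully open they stand 13 mm farther back than shut.
Start: joints at [0, 0.241, 0.005, 1.335, 0, 1.571], TCP at [0.5, -0, 0.231] pointing down, gripper open.
Joint ranges: [-2.72, 2.72], [-1.05, 1.87], [-1.09, 1.28], [-1.99, 2.15], [-1.42, 1.44], [-3.14, 3.14]. Speed limits (rad/s): [2.79, 2.79, 3.14, 3.14, 3.14, 3.14].

INTERFACE

Orientations are given as a unit quaternion [x, y, z, w].
In Python, from workcell import status, camera, get_calibration, ticket gives the robot as it stands.
- The arm moves only by the shell command python3 -m creep 'ROWS' [OPENING]. ROWS is JSON, a list of rows, each a list of 6 numbers: the shift along the world's x, y, z in cm, then the turn, a rotation vector about the world's x, y, z in degrees. A call has 1 to 8 rows; each row shifts and turns the commanded pose from where the row before left it; what a row does not reach is not made up. A row lasts 1/10 s, in which the tool goes at most 50 mm and 8.59 degrees, less where a joint would pass 70% of its speed; a pose out of reach is approached as far as the arm can. A call is refused whole if a number of a shift passes 5 or a number of a turn 8.59, either way. A call with a gripper value outside its range is refused whole. OPENING is the opening, from -1 (shut) to 1 (fully open), so that 0 is half open, set as the call begins (- or left out, the last holds). The fingers move at their own pace and stop on an object; the grip force is fixed at half the most. Time passes only in rows, so rows that do not move let the fingers close. It gives the time, the measured TCP pose, the force, the opening and the grip force at its end, in the units of the state.
- status.get_obs(): the state, without advancing time (a new reading comes with each control period).
- camera(name): name is "scene" or "side" or "wrist"; returns the picture (400x640x3 uint8, red, green, blue); there is no depth.
- get_calibration(name): a dict with "fx", "fy", "cx", "cy" (pixels), "rvec" (rotation vector, rad) and "tvec" (3), from world to camera coordinates, as OpenCV has them; the wrist camera has in their place "tool_from_camera" (4x4, takes a point from camera to tool coordinates, whose origin is the TCP and whose axes are the flange's). Camera axes: x right, y down, z forward; pixel columns grow to the right and rows downward; lengths in m; the calibration is good to about 2 mm. A picture is of the moment at which its call begins: read the wrist's pose just before it. get_calibration takes no time and is no camera call.
- ticket.job_done(): hands the job in; it is judged then, once.
The state is a dict: "clock": time; "joint_pos": joint angles; "joint_vel": joint speeds; "tau": joint torques, N m; "eef_pos": TCP position; "tool_rot": TCP orientation; "ft_force": force on the tool from outside, world axes, zero at the start; "ft_torque": the same for the moment, N m; "grip_width": finger opening in m; "grasp_force": force on a finger pad.
Only numpy, scipy, OpenCV 4.12 (cv2) and the standard library are available. Lean on these libraries where they do the work, as an engineer would, in place of code of your own. Each camera call takes 0.05 s, during which the arm holds its last target. There are 200 camera calls.

## Working session

There is one attempt and no reset: what is moved stays moved. The work goes in short steps, Python scripts to look and compute and a shell command to move; the robot and the scene stay as the last step left them, time stands still between calls to the robot, and variables do not carry over. Pictures are saved under pics/ and viewed, at most 14 in all, crops included, and the job is handed in when it is done.

```bash
ls; mkdir -p pics
cat > h.py <<'E'
import numpy as np, cv2
from workcell import status, camera, get_calibration, ticket
from scipy.spatial.transform import Rotation as R
def snap(n,f=None):
    o=status.get_obs(); im=camera(n)
    if f: cv2.imwrite('pics/'+f,im[:,:,::-1])
    return im,o
def cam(n,o=None):
    c=get_calibration(n); K=np.array([[c['fx'],0,c['cx']],[0,c['fy'],c['cy']],[0,0,1]])
    if n=='wrist':
        T=np.array(c['tool_from_camera']); Rt=R.from_quat(o['tool_rot']).as_matrix()
        Rc=Rt@T[:3,:3]; p=Rt@T[:3,3]+np.array(o['eef_pos']); return K,Rc,p
    Rm=R.from_rotvec(np.ravel(c['rvec'])).as_matrix(); return K,Rm.T,-Rm.T@np.ravel(c['tvec'])
def ray(n,uv,z,o=None):
    K,Rc,p=cam(n,o); d=Rc@np.linalg.inv(K)@np.array([uv[0],uv[1],1.]); return p+d*(z-p[2])/d[2]
def proj(n,P,o=None):
    K,Rc,p=cam(n,o); q=K@(Rc.T@(np.array(P)-p)); return q[:2]/q[2]
E
python3 - <<'E'
from h import *
a,o=snap('scene','s0.png'); b,_=snap('side','d0.png'); c,_=snap('wrist','w0.png')
for n in ['scene','side','wrist']: print(n,cam(n,o)[2],cam(n,o)[1][:,2])
print({k:np.round(v,3) for k,v in o.items()})
E
```

```text
pics
scene [0.88998902 0.33329656 0.95310022] [-0.36799505 -0.40522281 -0.83688358]
side [0.29927231 0.83390935 0.81424704] [ 0.19097381 -0.77127814 -0.60717298]
wrist [0.49970084 0.08300048 0.37333212] [-9.43608886e-04 -3.22792366e-01 -9.46469333e-01]
{'clock': np.float64(0.0), 'joint_pos': array([-0.   ,  0.241,  0.004,  1.335, -0.   ,  1.571]), 'joint_vel': array([-0.   ,  0.002, -0.   ,  0.001, -0.   , -0.001]), 'tau': array([ 1.0000e-03, -3.7232e+01,  2.5241e+01,  1.7000e-02,  0.0000e+00,
        0.0000e+00]), 'eef_pos': array([ 0.499, -0.   ,  0.23 ]), 'tool_rot': array([ 0.707,  0.707, -0.001, -0.001]), 'ft_force': array([ 0.472, -0.55 ,  0.542]), 'ft_torque': array([-0.023,  0.053, -0.009]), 'grasp_force': np.float64(0.0), 'grip_width': np.float64(0.085)}
```

View pics/s0.png

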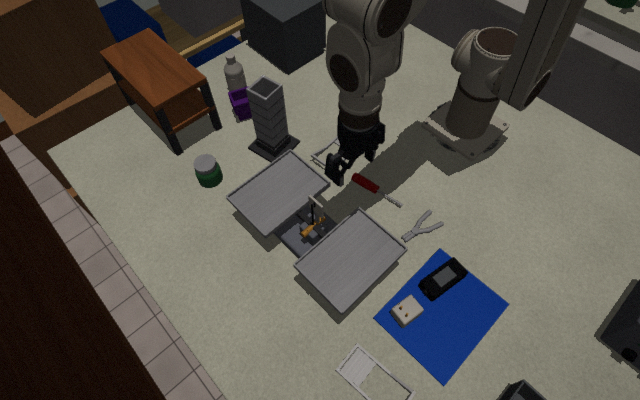

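View pics/d0.png

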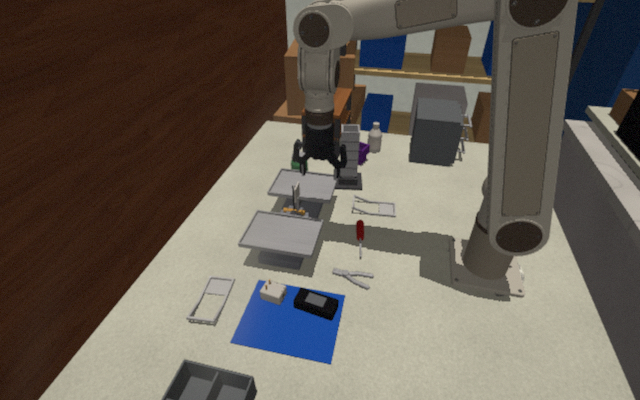

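The scene view shows the blue mat with one white charger at (407,311) and the black brick at (443,279). The goods pan is at (350,260), the weight pan at (278,193) and the grey cup nest at (267,110). The purple cup at (240,103) is the look-alike, so I leave it alone.

Run:
```python
from h import *
im=cv2.imread('pics/s0.png'); 
hsv=cv2.cvtColor(im,cv2.COLOR_BGR2HSV)
blue=cv2.inRange(hsv,(105,150,60),(130,255,255)); blue[:240]=0
cs,_=cv2.findContours(blue,0,2); c=max(cs,key=cv2.contourArea); hull=cv2.convexHull(c)
W=np.array([ray('scene',p[0],.004)[:2] for p in hull],np.float32)
r=cv2.minAreaRect(W); print('mat',r)
print('matcorners',np.round(cv2.boxPoints(r),3).tolist())
m=np.zeros_like(blue); cv2.fillConvexPoly(m,hull,255)
for name,mask in [('charger',cv2.inRange(hsv,(0,0,110),(40,110,255))),('brick',cv2.inRange(hsv,(0,0,0),(180,255,75)))]:
    k=cv2.morphologyEx(mask&m,cv2.MORPH_CLOSE,np.ones((9,9)))
    cs,_=cv2.findContours(k,0,2); c=max(cs,key=cv2.contourArea)
    print(name,cv2.contourArea(c),cv2.minAreaRect(c))
    W=np.array([ray('scene',p[0],.036)[:2] for p in c],np.float32); print(cv2.minAreaRect(W))
# pans: corners eyeballed
for nm,pts in {'wp':[(291,152),(330,184),(270,236),(228,196)],'gp':[(359,211),(406,250),(341,311),(295,265)]}.items():
    W=np.array([ray('scene',p,.098)[:2] for p in pts]); print(nm,np.round(W,3).tolist(),W.mean(0))
print('nest top',[np.round(ray('scene',p,.23)[:2],3).tolist() for p in [(268,78),(286,87),(265,98),(247,88)]])
print('base',[np.round(ray('scene',p,.008)[:2],3).tolist() for p in [(249,147),(277,160),(300,141)]])
a=cv2.resize(im[60:320,220:460],None,fx=2.3,fy=2.3,interpolation=cv2.INTER_CUBIC);cv2.imwrite('pics/c0.png',a)
```

```text
mat ((0.503259539604187, 0.30310022830963135), (0.24819108843803406, 0.19822627305984497), 0.9805388450622559)
matcorners [[0.37700000405311584, 0.4000000059604645], [0.38100001215934753, 0.20200000703334808], [0.6290000081062317, 0.20600000023841858], [0.6259999871253967, 0.40400001406669617]]
charger 442.0 ((407.4461669921875, 308.9307556152344), (20.260038375854492, 24.119091033935547), 52.12501525878906)
((0.5678744316101074, 0.2501130700111389), (0.043192289769649506, 0.05596450716257095), 82.09272003173828)
brick 1062.5 ((442.1400146484375, 278.52001953125), (24.200000762939453, 48.80000686645508), 53.13010025024414)
((0.45535171031951904, 0.2589472532272339), (0.05354452133178711, 0.1217447817325592), 81.25515747070312)
wp [[0.495, -0.226], [0.49, -0.082], [0.691, -0.072], [0.697, -0.229]] [ 0.59322669 -0.15233336]
gp [[0.494, 0.023], [0.49, 0.166], [0.693, 0.164], [0.696, 0.021]] [0.59325551 0.09369264]
nest top [[0.442, -0.363], [0.43, -0.306], [0.492, -0.312], [0.503, -0.371]]
base [[0.531, -0.385], [0.501, -0.291], [0.407, -0.298]]
```

View pics/c0.png

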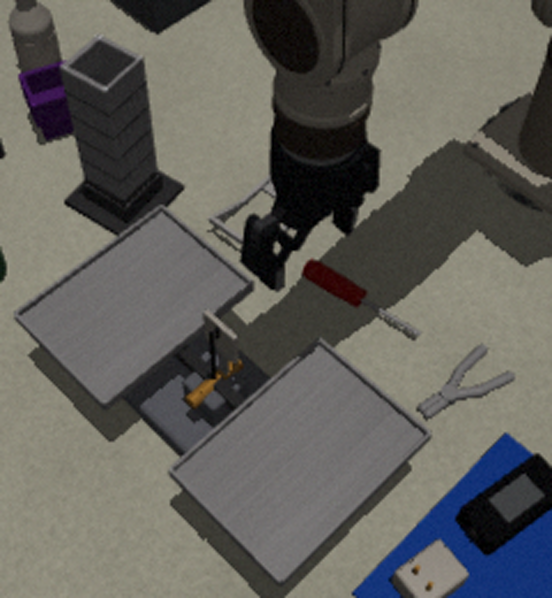

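One charger and the brick, so about three cups. The balance centre is near (0.593, -0.03) and square to the world axes. First I hover over the brick and look closer.

```bash
python3 -m creep '[[-0.5,2.6,0,0,0,8],[-0.5,2.6,0,0,0,8],[-0.5,2.6,0,0,0,8],[-0.5,2.6,0,0,0,8],[-0.5,2.6,0,0,0,8],[-0.5,2.6,0,0,0,8],[-0.5,2.6,0,0,0,8],[-0.5,2.6,0,0,0,8]]' 1; python3 -m creep '[[-0.5,2.6,0,0,0,8],[-0.5,2.4,0,0,0,8],[0,0,0,0,0,0]]'
cat > look.py <<'E'
from h import *
import sys
def run(fn):
    im,o=snap('wrist',fn); hsv=cv2.cvtColor(im,cv2.COLOR_RGB2HSV)
    print('tcp',np.round(o['eef_pos'],4),'tool y deg',np.degrees(np.arctan2(*R.from_quat(o['tool_rot']).as_matrix()[:2,1][::-1])))
    return im,hsv,o
if __name__=='__main__': run(sys.argv[1])
E
python3 look.py w1.png
```

```text
clock: 0.95
eef_pos: [0.4595, 0.209, 0.231]
tool_rot: [0.222, 0.975, -0.0, -0.0]
ft_force: [0.4, -0.2, 0.1]
grip_width: 0.0852
grasp_force: 0.0
clock: 1.25
eef_pos: [0.4492, 0.2604, 0.2308]
tool_rot: [0.085, 0.996, 0.0, -0.0]
ft_force: [0.1, -0.9, 0.0]
grip_width: 0.0853
grasp_force: 0.0
tcp [0.4492 0.2604 0.2308] tool y deg 80.29095297376054
```

View pics/w1.png

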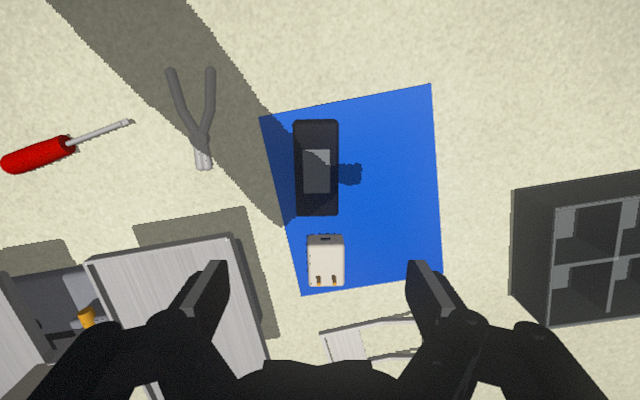

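The wrist view shows the brick at (316,167), aligned with the image, and the charger at (326,262), both on the mat. Both are nearly square with the tool.

```bash
cat > meas.py <<'E'
from h import *
def rect(o,mask,z,label):
    mask=cv2.morphologyEx(cv2.morphologyEx(mask,cv2.MORPH_CLOSE,np.ones((15,15))),cv2.MORPH_OPEN,np.ones((9,9)))
    cs,_=cv2.findContours(mask,0,2)
    for c in cs:
        if cv2.contourArea(c)<800: continue
        W=np.array([ray('wrist',p[0],z,o)[:2] for p in c],np.float32); r=cv2.minAreaRect(W)
        print(label,np.round(cv2.minAreaRect(c)[0]),'ctr',np.round(r[0],4),'size',np.round(r[1],3),'ang',round(r[2],1))
def go(z,im=None,o=None):
    if im is None: im,o=snap('wrist')
    hsv=cv2.cvtColor(im,cv2.COLOR_RGB2HSV)
    reg=np.zeros(im.shape[:2],np.uint8); reg[:340]=255
    b=cv2.inRange(hsv,(100,120,30),(130,255,255)); cs,_=cv2.findContours(b,0,2); cs=[c for c in cs if cv2.contourArea(c)>300]
    if z<.06: reg[:]=0; cv2.fillConvexPoly(reg,cv2.convexHull(np.vstack(cs)),255)
    print('tcp',np.round(o['eef_pos'],4),'toolz',np.round(R.from_quat(o['tool_rot']).as_matrix()[:,2],3),'cam',np.round(cam('wrist',o)[2],3))
    nb=cv2.bitwise_not(b)&reg
    rect(o,nb&cv2.inRange(hsv,(0,0,0),(180,255,120)),z-.002,'brick')
    rect(o,nb&cv2.inRange(hsv,(0,0,135),(60,120,255)),z,'charger')
if __name__=='__main__':
    go(.038)
E
python3 meas.py
```

```text
tcp [0.4494 0.259  0.2308] toolz [-0.001 -0.001 -1.   ] cam [0.368 0.274 0.374]
brick [316. 166.] ctr [0.4456 0.2591] size [0.048 0.109] ang 81.0
charger [327. 264.] ctr [0.5669 0.2509] size [0.044 0.058] ang 80.3
```

```bash
python3 -m creep '[[-0.4,0,-4,0,0,0],[0,0,-4,0,0,0],[0,0,-4,0,0,0],[0,0,-4,0,0,0],[0,0,-3,0,0,0],[0,0,-2,0,0,0],[0,0,-0.9,0,0,0],[0,0,0,0,0,0]]'; python3 -m creep '[[0,0,0,0,0,0],[0,0,0,0,0,0],[0,0,0,0,0,0],[0,0,0,0,0,0],[0,0,0,0,0,0]]' -1;python3 -m creep '[[0,0,2,0,0,0],[0,0,4,0,0,0],[0,0,5,0,0,0],[0,0,5,0,0,0],[0,0,0,0,0,0]]'
```

```text
clock: 2.15
eef_pos: [0.4453, 0.2566, 0.0113]
tool_rot: [0.088, 0.996, -0.001, -0.001]
ft_force: [0.2, 0.4, 0.1]
grip_width: 0.0851
grasp_force: 0.0
clock: 2.65
eef_pos: [0.4475, 0.2589, 0.0143]
tool_rot: [0.087, 0.996, 0.001, 0.002]
ft_force: [0.3, 0.4, 5.6]
grip_width: 0.0489
grasp_force: 63.8
clock: 3.15
eef_pos: [0.4503, 0.2606, 0.1805]
tool_rot: [0.087, 0.996, 0.004, 0.006]
ft_force: [0.4, 0.8, -1.8]
grip_width: 0.0486
grasp_force: 63.0
```

```bash
python3 -m creep '[[2,-3,0,0,0,5],[2.5,-4,0,0,0,4.7],[2.5,-4,0,0,0,0],[2.3,-4,0,0,0,0],[1,-1.7,0,0,0,0],[0,0,0,0,0,0],[0,0,0,0,0,0]]'
python3 -c "
import look
look.run('w2.png')"
```

```text
clock: 3.85
eef_pos: [0.5484, 0.0907, 0.1716]
tool_rot: [0.003, 1.0, 0.0, -0.001]
ft_force: [0.3, -0.6, -2.5]
grip_width: 0.0486
grasp_force: 63.0
tcp [0.5484 0.0907 0.1716] tool y deg 89.63235054841982
```

View pics/w2.png

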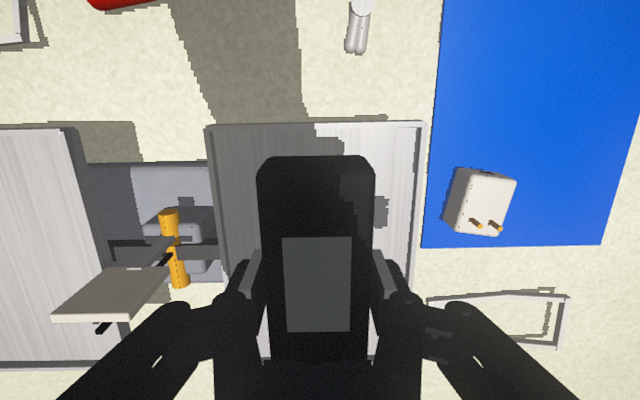

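The brick is centred over the goods pan: the pan's edges are at columns 206 and 425, its far lip at row 122. Lowering.

```bash
python3 -c "
from h import *
o=status.get_obs()
for p in [(206,126),(424,122)]: print(ray('wrist',p,.098,o))"
python3 -m creep '[[0,0,-3,0,0,0],[0,0,-2,0,0,0],[0,0,-1,0,0,0],[0,0,-0.5,0,0,0],[0,0,-0.5,0,0,0],[0,0,-0.5,0,0,0],[0,0,-0.5,0,0,0],[0,0,0,0,0,0]]'
```

```text
[0.48578043 0.0155368  0.098     ]
[0.4836377  0.16456946 0.098     ]
clock: 4.7
eef_pos: [0.5491, 0.0911, 0.0922]
tool_rot: [0.003, 1.0, 0.0, 0.0]
ft_force: [-0.5, 0.9, -1.3]
grip_width: 0.0487
grasp_force: 63.1
```

```bash
python3 -m creep '[[0.3,0,-0.4,0,0,0],[0,0,-0.4,0,0,0],[0,0,0,0,0,0]]'; python3 -m creep '[[0,0,0,0,0,0],[0,0,0,0,0,0],[0,0,0,0,0,0],[0,0,2,0,0,0],[0,0,4,0,0,0],[0,0,5,0,0,0],[1,5,4,0,0,-4],[0,5,0,0,0,-5]]' 1; python3 -m creep '[[-0.5,5,0,0,0,0],[0,0,0,0,0,0],[0,0,0,0,0,0]]'; python3 -c "
import look,meas
im,h,o=look.run('w3.png'); meas.go(.038,im,o)"
```

```text
clock: 5.0
eef_pos: [0.5526, 0.0909, 0.0841]
tool_rot: [0.003, 1.0, 0.0, 0.0]
ft_force: [-0.2, 0.5, 0.3]
grip_width: 0.0489
grasp_force: 63.2
clock: 5.8
eef_pos: [0.5638, 0.1795, 0.2321]
tool_rot: [0.085, 0.996, 0.002, 0.006]
ft_force: [0.9, 1.0, -1.1]
grip_width: 0.0856
grasp_force: 0.0
clock: 6.1
eef_pos: [0.5542, 0.2305, 0.2249]
tool_rot: [0.08, 0.997, -0.0, -0.0]
ft_force: [0.7, -1.1, -0.3]
grip_width: 0.0852
grasp_force: 0.0
tcp [0.5542 0.2305 0.2249] tool y deg 80.86932987119366
tcp [0.5542 0.2305 0.2249] toolz [-0.    -0.001 -1.   ] cam [0.473 0.244 0.368]
brick [331. 179.] ctr [0.5638 0.2443] size [0.06  0.062] ang 81.0
```

View pics/w3.png

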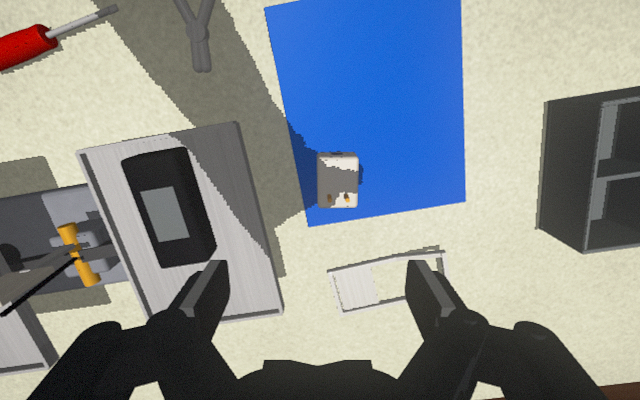

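The brick lies inside the goods pan at (168,207). The charger's top face is at (338,181), half in shadow, and hasn't moved.

```bash
python3 -c "
from h import *
o=status.get_obs()
for p in [(319,154),(357,154),(358,208),(318,207)]: print(ray('wrist',p,.038,o))"
```

```text
[0.53310788 0.23459449 0.038     ]
[0.53958221 0.2748378  0.038     ]
[0.60115461 0.26865486 0.038     ]
[0.59275441 0.22394534 0.038     ]
```

```bash
python3 -m creep '[[1.2,2,-2,0,0,0],[0,0,-4,0,0,0],[0,0,-4,0,0,0],[0,0,-4,0,0,0],[0,0,-4,0,0,0],[0,0,-2,0,0,0],[0,0,-1,0,0,0],[0,0,0,0,0,0]]'; python3 -m creep '[[0,0,0,0,0,0],[0,0,0,0,0,0],[0,0,0,0,0,0],[0,0,0,0,0,0],[0,0,0,0,0,0]]' -1;python3 -m creep '[[0,0,2,0,0,0],[0,0,4,0,0,0],[0,0,5,0,0,0],[0,0,5,0,0,0],[0,0,0,0,0,0],[0,0,0,0,0,0]]'
```

```text
clock: 6.95
eef_pos: [0.5661, 0.2475, 0.0139]
tool_rot: [0.082, 0.997, -0.001, -0.001]
ft_force: [0.1, -0.4, -0.3]
grip_width: 0.0854
grasp_force: 0.0
clock: 7.45
eef_pos: [0.5683, 0.2501, 0.0174]
tool_rot: [0.081, 0.997, 0.001, 0.002]
ft_force: [-0.2, -0.8, 6.0]
grip_width: 0.0447
grasp_force: 64.3
clock: 8.05
eef_pos: [0.5676, 0.2499, 0.1773]
tool_rot: [0.081, 0.997, 0.001, 0.002]
ft_force: [0.3, 0.3, -2.6]
grip_width: 0.0445
grasp_force: 63.6
```

```bash
python3 -m creep '[[2,-3,0,0,0,5],[2.5,-4,0,0,0,4.3],[2.5,-4,0,0,0,0],[1.8,-3.5,0,0,0,0],[0,-1.4,0,0,0,0],[0,0,0,0,0,0],[0,0,0,0,0,0]]'; python3 -m creep '[[0,0,-3,0,0,0],[0,0,-2.5,0,0,0],[0,0,-1.5,0,0,0],[0,0,-1,0,0,0],[0,0,-0.5,0,0,0],[0,0,-0.3,0,0,0],[0,0,-0.3,0,0,0],[0,0,0,0,0,0]]'
```

```text
clock: 8.75
eef_pos: [0.6534, 0.0909, 0.1736]
tool_rot: [-0.0, 1.0, 0.0, -0.002]
ft_force: [-0.3, -0.2, -0.3]
grip_width: 0.0449
grasp_force: 63.4
clock: 9.55
eef_pos: [0.655, 0.0906, 0.0847]
tool_rot: [-0.0, 1.0, 0.0, 0.0]
ft_force: [-0.0, 0.4, -0.7]
grip_width: 0.0447
grasp_force: 63.5
```

```bash
python3 -m creep '[[0,0,-0.2,0,0,0],[0,0,0,0,0,0]]'; python3 -m creep '[[0,0,0,0,0,0],[0,0,0,0,0,0],[0,0,0,0,0,0],[0,0,2,0,0,0],[0,0,4,0,0,0],[0,0,5,0,0,0],[0,0,5,0,0,0],[0,0,4,0,0,0]]' 1; python3 -m creep '[[-2,-4.5,1,0,0,0],[-2,-4.5,1,0,0,0],[-2,-4.5,1,0,0,0],[-2,-4.5,1,0,0,0],[-2,-4.5,1,0,0,0],[-2,-4.5,1,0,0,0],[-2,-4.5,1,0,0,0],[-2,-4.5,1,0,0,0]]';python3 -m creep '[[-2,-2,1,0,0,0],[0,0,0,0,0,0],[0,0,0,0,0,0]]'; python3 look.py w4.png; python3 -c "
from h import *
im,o=snap('scene'); cv2.imwrite('pics/s1.png',cv2.resize(im[60:320,220:460,::-1],None,fx=2.3,fy=2.3))"
```

```text
clock: 9.75
eef_pos: [0.6554, 0.0904, 0.0835]
tool_rot: [0.0, 1.0, 0.0, 0.001]
ft_force: [-1.7, -0.1, 2.3]
grip_width: 0.0451
grasp_force: 63.9
clock: 10.55
eef_pos: [0.655, 0.0903, 0.2857]
tool_rot: [0.0, 1.0, 0.0, 0.002]
ft_force: [0.1, 0.6, -0.3]
grip_width: 0.085
grasp_force: 0.0
clock: 11.35
eef_pos: [0.4944, -0.2695, 0.3623]
tool_rot: [-0.0, 1.0, -0.0, 0.0]
ft_force: [0.9, 0.3, 1.2]
grip_width: 0.0853
grasp_force: 0.0
clock: 11.65
eef_pos: [0.4753, -0.2884, 0.372]
tool_rot: [0.001, 1.0, -0.0, 0.0]
ft_force: [0.0, -0.1, -0.5]
grip_width: 0.0851
grasp_force: 0.0
tcp [ 0.4753 -0.2884  0.372 ] tool y deg 89.89666602886547
```

View pics/w4.png

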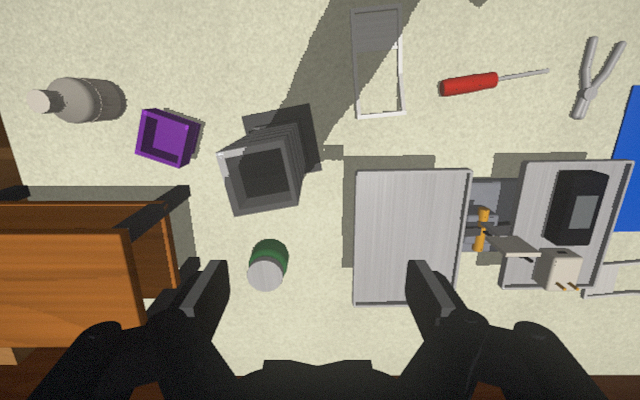

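View pics/s1.png

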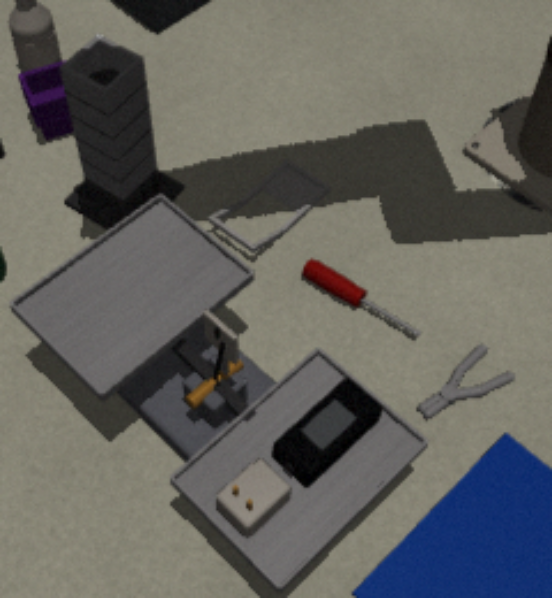

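Both scraps lie in the goods pan, which is down. The nest's top rim in the wrist view is the quad (217,154), (285,137), (302,203), (234,215); the purple cup at (168,137) is not in play. The weight pan is at (410,237), raised.

Run:
```python
from h import *
o=status.get_obs(); im=cv2.imread('pics/w4.png')
cv2.imwrite('pics/c4.png',cv2.resize(im[90:240,170:370],None,fx=4,fy=4,interpolation=cv2.INTER_CUBIC))
W=np.array([ray('wrist',p,.23,o)[:2] for p in [(217,154),(285,137),(302,203),(234,215)]],np.float32)
print(W.round(4),cv2.minAreaRect(W))
W=np.array([ray('wrist',p,.118,o)[:2] for p in [(356,170),(471,168)]]);print(W)
```

```text
[[ 0.4459 -0.3797]
 [ 0.4302 -0.3163]
 [ 0.4937 -0.3017]
 [ 0.5065 -0.3691]] ((0.4696071445941925, -0.3423950970172882), (0.06520234793424606, 0.06848224997520447), 12.93885612487793)
[[ 0.48724268 -0.23611889]
 [ 0.48418097 -0.08589089]]
```

View pics/c4.png

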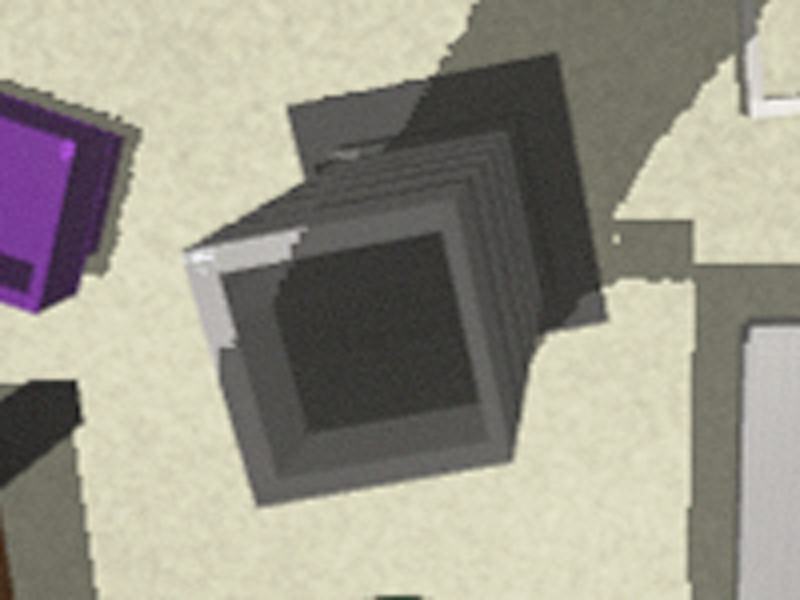

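The crop gives sharper rim corners: (187,250), (458,197), (513,462) and (258,506) in crop pixels. The five grey cups on the dark holder are the ones meant.

Run:
```python
from h import *
o=status.get_obs()
W=np.array([ray('wrist',(170+x/4,90+y/4),.23,o)[:2] for x,y in [(187,250),(458,197),(513,462),(258,506)]],np.float32)
print(W.round(4),cv2.minAreaRect(W),W.mean(0)); 
for i in range(4):
  d=W[(i+1)%4]-W[i]; print(np.linalg.norm(d),np.degrees(np.arctan2(d[1],d[0])))
```

```text
[[ 0.4445 -0.3798]
 [ 0.4322 -0.3168]
 [ 0.4963 -0.3054]
 [ 0.5081 -0.3687]] ((0.47012531757354736, -0.3427705764770508), (0.06559699773788452, 0.06435593962669373), 10.097169876098633) [ 0.4702593  -0.34268665]
0.06412823 101.038864
0.06512963 10.097169
0.06435763 -79.48674
0.06454348 -170.11266
```

```bash
python3 -m creep '[[-0.3,-2,-3,0,0,5],[-0.2,-3.4,-3,0,0,5.5],[0,0,-3,0,0,0],[0,0,-1,0,0,0],[0,0,0,0,0,0],[0,0,0,0,0,0]]'; python3 look.py w5.png
```

```text
clock: 12.35
eef_pos: [0.4715, -0.3411, 0.273]
tool_rot: [-0.092, 0.996, -0.0, 0.001]
ft_force: [-0.5, -0.4, 1.5]
grip_width: 0.0853
grasp_force: 0.0
tcp [ 0.4715 -0.3411  0.273 ] tool y deg 100.60774523746029
```

View pics/w5.png

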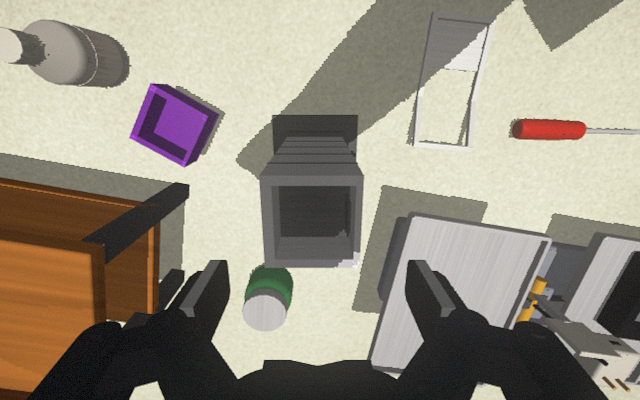

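The nest top fills (261–363, 178–268), square with the fingers and between them.

Run:
```python
from h import *
o=status.get_obs()
W=np.array([ray('wrist',p,.23,o)[:2] for p in [(261,178),(363,178),(359,268),(264,269)]]);print(W.round(4),W.mean(0))
print(get_calibration('wrist')['fx'])
M=R.from_quat(o['tool_rot']).as_matrix(); p0=np.array(o['eef_pos'])
for s in (0,-.013): print(s,[proj('wrist',p0+M@np.array([0,y,s]),o).round(0) for y in(-.0425,.0425)])
```

```text
[[ 0.4457 -0.3819]
 [ 0.4339 -0.3195]
 [ 0.4967 -0.3074]
 [ 0.5098 -0.3716]] [ 0.47152522 -0.34510672]
309.3165123769982
0 [array([236., 261.]), array([398., 261.])]
-0.013 [array([229., 275.]), array([405., 275.])]
```

```bash
python3 -m creep '[[0,-0.3,-2,0,0,0],[0,0,-2,0,0,0],[0,0,-2,0,0,0],[0,0,-1.2,0,0,0],[0,0,-0.8,0,0,0],[0,0,0,0,0,0]]'; python3 -m creep '[[0,0,0,0,0,0],[0,0,0,0,0,0],[0,0,0,0,0,0],[0,0,0,0,0,0]]' -1; python3 -m creep '[[0,0,1,0,0,0],[0,0,1,0,0,0],[0,0,1,0,0,0],[0,0,1,0,0,0],[0,0,1,0,0,0],[0,0,2,0,0,0],[0,0,3,0,0,0],[0,0,0,0,0,0]]'; python3 -c "
from h import *
im,o=snap('side'); print(o['ft_force'],o['grip_width']);im2,_=snap('scene'); cv2.imwrite('pics/s2.png',np.hstack([cv2.resize(im[80:230,240:420,::-1],(400,333)),cv2.resize(im2[20:270,180:380,::-1],(400,500))[:333]]))"
```

```text
clock: 13.0
eef_pos: [0.4706, -0.3446, 0.1917]
tool_rot: [-0.092, 0.996, 0.0, -0.0]
ft_force: [-0.7, -0.2, -0.5]
grip_width: 0.0856
grasp_force: 0.0
clock: 13.4
eef_pos: [0.4713, -0.3455, 0.1933]
tool_rot: [-0.091, 0.996, -0.001, 0.001]
ft_force: [-0.1, -1.2, 5.3]
grip_width: 0.0644
grasp_force: 66.9
clock: 14.2
eef_pos: [0.4721, -0.3459, 0.297]
tool_rot: [-0.092, 0.996, -0.003, 0.003]
ft_force: [0.7, -0.5, -0.8]
grip_width: 0.0646
grasp_force: 66.4
[ 0.70131677 -0.45983068 -0.78365563] 0.06459348932742161
```

View pics/s2.png

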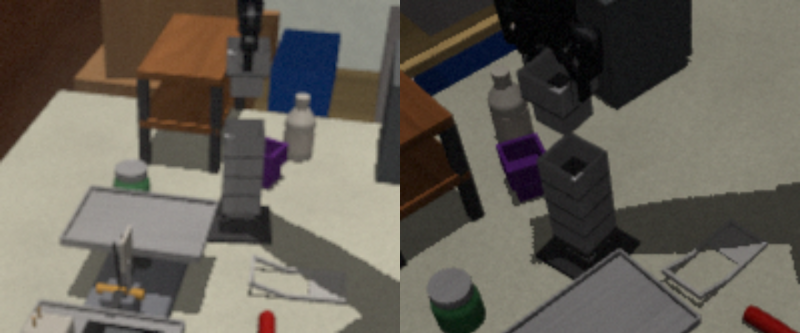

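The top cup came off cleanly, and four cups stay in the nest. Moving it to the outer slot on the weight pan.

```bash
python3 -m creep '[[2.5,2.5,0,0,0,-3],[3.3,3.3,0,0,0,-4],[3.3,3.3,0,0,0,-3],[3.3,3.3,0,0,0,0],[3.3,3.3,0,0,0,0],[3.1,2.9,0,0,0,0],[0,0,0,0,0,0],[0,0,0,0,0,0]]'; python3 -m creep '[[0,0,-4,0,0,0],[0,0,-4,0,0,0],[0,0,-3,0,0,0],[0,0,-2,0,0,0],[0,0,-1,0,0,0],[0,0,-0.5,0,0,0],[0,0,0,0,0,0],[0,0,0,0,0,0]]'
```

```text
clock: 15.1
eef_pos: [0.6585, -0.1576, 0.289]
tool_rot: [-0.006, 1.0, 0.0, -0.002]
ft_force: [0.2, 0.2, -0.7]
grip_width: 0.0639
grasp_force: 66.5
clock: 15.9
eef_pos: [0.6592, -0.1594, 0.1484]
tool_rot: [-0.004, 1.0, -0.0, 0.001]
ft_force: [0.5, -0.2, -1.0]
grip_width: 0.064
grasp_force: 66.6
```

```bash
python3 -m creep '[[0,0,-0.2,0,0,0],[0,0,0,0,0,0],[0,0,0,0,0,0]]'; python3 -m creep '[[0,0,0,0,0,0],[0,0,0,0,0,0],[0,0,0,0,0,0],[0,0,0.5,0,0,0],[0,0,2,0,0,0],[0,0,4,0,0,0],[0,0,5,0,0,0],[0,0,2,0,0,0]]' 1
```

```text
clock: 16.2
eef_pos: [0.6591, -0.159, 0.1456]
tool_rot: [-0.004, 1.0, -0.0, 0.001]
ft_force: [-0.2, 0.4, -0.3]
grip_width: 0.0643
grasp_force: 66.6
clock: 17.0
eef_pos: [0.6598, -0.1592, 0.2863]
tool_rot: [-0.004, 1.0, -0.001, 0.004]
ft_force: [0.8, -0.0, 0.5]
grip_width: 0.0852
grasp_force: 0.0
```

```bash
python3 -m creep '[[-2.5,-2.5,0,0,0,3],[-3.3,-3.3,0,0,0,4],[-3.3,-3.3,0,0,0,3],[-3.3,-3.3,0,0,0,0],[-3.3,-3.3,-1,0,0,0],[-3.2,-2.9,-1,0,0,0],[0,0,-3,0,0,0],[0,0,0,0,0,0]]'; python3 look.py w6.png
```

```text
clock: 17.8
eef_pos: [0.4665, -0.3446, 0.2266]
tool_rot: [-0.09, 0.996, 0.002, -0.003]
ft_force: [-0.8, 0.9, -0.8]
grip_width: 0.0855
grasp_force: 0.0
tcp [ 0.4665 -0.3446  0.2266] tool y deg 100.33198147901399
```

View pics/w6.png

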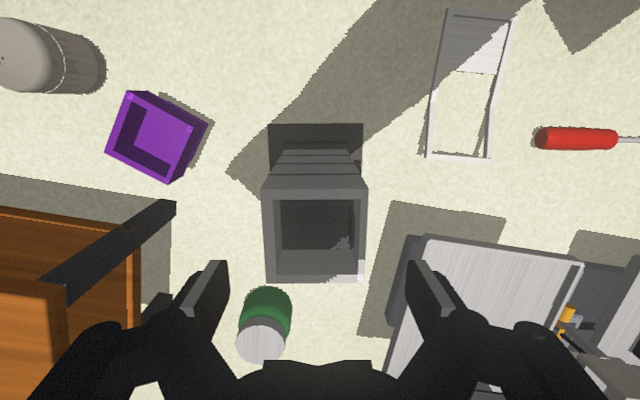

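The nest's top cup is at (262–367, 187–282), between the fingers. The first cup's pan is off to the right.

```bash
python3 -m creep '[[0.3,0,-2,0,0,0],[0,0,-2,0,0,0],[0,0,-2,0,0,0],[0,0,-0.8,0,0,0],[0,0,-0.3,0,0,0],[0,0,0,0,0,0],[0,0,0,0,0,0]]'; python3 -m creep '[[0,0,0,0,0,0],[0,0,0,0,0,0],[0,0,0,0,0,0],[0,0,0,0,0,0]]' -1
```

```text
clock: 18.55
eef_pos: [0.4735, -0.3452, 0.1602]
tool_rot: [-0.092, 0.996, -0.001, 0.001]
ft_force: [0.2, -0.1, 0.5]
grip_width: 0.0853
grasp_force: 0.0
clock: 18.95
eef_pos: [0.4732, -0.3453, 0.1601]
tool_rot: [-0.092, 0.996, -0.001, 0.001]
ft_force: [-0.3, 0.1, 4.7]
grip_width: 0.0642
grasp_force: 67.0
```

```bash
python3 -m creep '[[0,0,1,0,0,0],[0,0,1,0,0,0],[0,0,1,0,0,0],[0,0,1,0,0,0],[0,0,1,0,0,0],[0,0,3,0,0,0],[0,0,4,0,0,0],[0,0,2,0,0,0]]'; python3 -m creep '[[1.8,2.6,0,0,0,-4],[3,3.6,0,0,0,-4],[3,4,0,0,0,-2],[2.5,4,0,0,0,0],[1.3,4,0,0,0,0],[0,0.5,0,0,0,0],[0,0,0,0,0,0],[0,0,0,0,0,0]]'
```

```text
clock: 19.75
eef_pos: [0.4732, -0.3453, 0.3031]
tool_rot: [-0.092, 0.996, -0.002, 0.002]
ft_force: [0.1, -0.1, -0.4]
grip_width: 0.064
grasp_force: 66.4
clock: 20.55
eef_pos: [0.5882, -0.1586, 0.2992]
tool_rot: [-0.004, 1.0, -0.0, 0.0]
ft_force: [-0.4, -0.5, -0.2]
grip_width: 0.0641
grasp_force: 66.5
```

```bash
python3 -m creep '[[0.2,0,-4,0,0,0],[0,0,-4,0,0,0],[0,0,-3,0,0,0],[0,0,-2,0,0,0],[0,0,-1,0,0,0],[0,0,-0.7,0,0,0],[0,0,-0.3,0,0,0],[0,0,0,0,0,0]]';  python3 -m creep '[[0,0,0,0,0,0]]'
```

```text
clock: 21.35
eef_pos: [0.5909, -0.1584, 0.1495]
tool_rot: [-0.004, 1.0, -0.0, 0.001]
ft_force: [0.2, -0.3, -0.2]
grip_width: 0.0644
grasp_force: 66.5
clock: 21.45
eef_pos: [0.5913, -0.1582, 0.15]
tool_rot: [-0.004, 1.0, -0.0, 0.001]
ft_force: [0.3, -0.0, -1.3]
grip_width: 0.0641
grasp_force: 66.5
```

```bash
python3 -m creep '[[0,0,-0.3,0,0,0],[0,0,-0.3,0,0,0],[0,0,-0.3,0,0,0],[0,0,0,0,0,0],[0,0,0,0,0,0]]';  python3 -m creep '[[0,0,0,0,0,0],[0,0,0,0,0,0],[0,0,0,0,0,0],[0,0,0.5,0,0,0],[0,0,2,0,0,0],[0,0,4,0,0,0],[0,0,5,0,0,0],[0,0,2,0,0,0]]' 1;  python3 -m creep '[[-1.5,-4,0,0,0,4],[-3,-4,0,0,0,4],[-3,-4,0,0,0,2],[-2.5,-4,0,0,0,0],[-2,-2.6,0,0,0,0],[0,0,0,0,0,0],[0,0,0,0,0,0]]'; python3 -c "
from h import *
im,o=snap('side');im2,_=snap('scene'); cv2.imwrite('pics/s3.png',np.hstack([cv2.resize(im[100:280,230:350,::-1],(400,600)),cv2.resize(im2[140:290,220:320,::-1],(400,600))]))"
```

```text
clock: 21.95
eef_pos: [0.5905, -0.1578, 0.1397]
tool_rot: [-0.004, 1.0, 0.0, -0.0]
ft_force: [0.6, 0.2, 0.3]
grip_width: 0.0641
grasp_force: 66.6
clock: 22.75
eef_pos: [0.5921, -0.1583, 0.2809]
tool_rot: [-0.004, 1.0, -0.001, 0.004]
ft_force: [0.0, -0.4, 0.2]
grip_width: 0.0854
grasp_force: 0.0
clock: 23.45
eef_pos: [0.4701, -0.3445, 0.2752]
tool_rot: [-0.09, 0.996, 0.0, 0.0]
ft_force: [0.3, 0.1, -0.0]
grip_width: 0.0856
grasp_force: 0.0
```

View pics/s3.png

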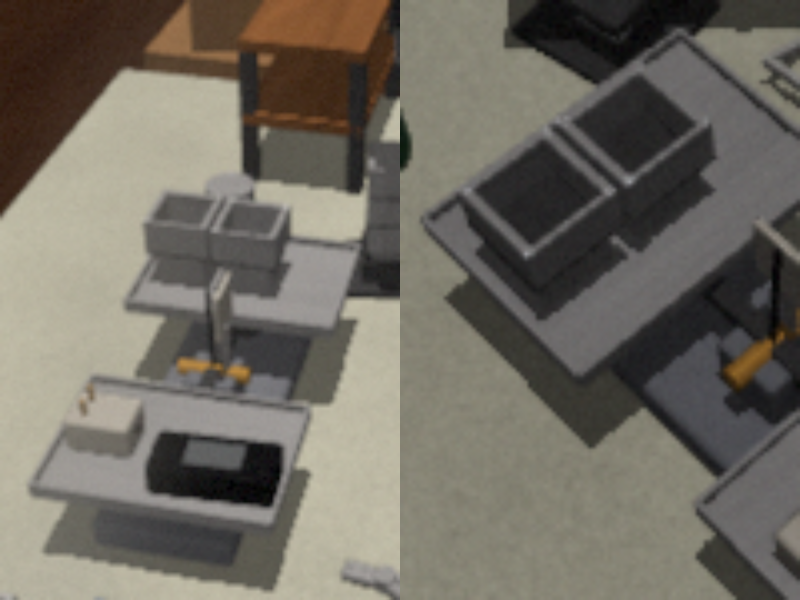

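Two cups stand upright side by side, and the goods pan is still lower. Now the third cup.

```bash
python3 -m creep '[[0,-0.1,-4,0,0,0],[0,0,-4,0,0,0],[0,0,-3,0,0,0],[0,0,-2,0,0,0],[0,0,-1.5,0,0,0],[0,0,-0.9,0,0,0],[0,0,0,0,0,0],[0,0,0,0,0,0]]'; python3 -c "
from h import *
o=status.get_obs();print(o['eef_pos'])"
```

```text
clock: 24.35
eef_pos: [0.4714, -0.3445, 0.1214]
tool_rot: [-0.092, 0.996, -0.0, 0.0]
ft_force: [0.0, -0.2, 0.7]
grip_width: 0.0852
grasp_force: 0.0
[ 0.47137373 -0.34452444  0.12142459]
```

```bash
python3 -m creep '[[0,0,0,0,0,0],[0,0,0,0,0,0],[0,0,0,0,0,0],[0,0,0,0,0,0]]' -1; python3 -m creep '[[0,0,1,0,0,0],[0,0,1,0,0,0],[0,0,1,0,0,0],[0,0,1,0,0,0],[0,0,2,0,0,0],[0,0,4,0,0,0],[0,0,4,0,0,0],[0,0,4,0,0,0]]'; python3 -m creep '[[1,3,0,0,0,-4],[1,4,0,0,0,-4],[1,4,0,0,0,-2],[1,4,0,0,0,0],[0.8,3.6,0,0,0,0],[0,0,0,0,0,0],[0,0,0,0,0,0],[0,0,0,0,0,0]]'; python3 look.py w7.png
```

```text
clock: 24.75
eef_pos: [0.4714, -0.3453, 0.1224]
tool_rot: [-0.092, 0.996, -0.001, 0.001]
ft_force: [0.1, 1.4, 6.4]
grip_width: 0.0641
grasp_force: 67.2
clock: 25.55
eef_pos: [0.4701, -0.3445, 0.3029]
tool_rot: [-0.091, 0.996, 0.0, 0.0]
ft_force: [1.5, -0.6, -0.2]
grip_width: 0.0642
grasp_force: 66.5
clock: 26.35
eef_pos: [0.5184, -0.1595, 0.3012]
tool_rot: [-0.004, 1.0, -0.0, 0.0]
ft_force: [-0.0, -0.9, -1.7]
grip_width: 0.0639
grasp_force: 66.8
tcp [ 0.5184 -0.1595  0.3012] tool y deg 90.46341010049389
```

View pics/w7.png

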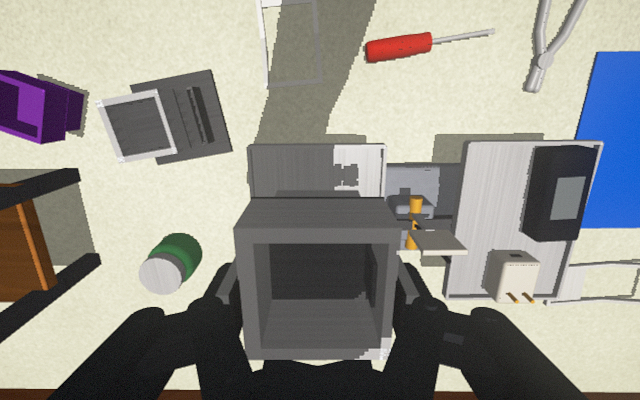

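The third cup is held square over the free part of the weight pan, with the pan lip at row 145. Lowering.

```bash
python3 -m creep '[[0,0,-4,0,0,0],[0,0,-4,0,0,0],[0,0,-3,0,0,0],[0,0,-2,0,0,0],[0,0,-1.5,0,0,0],[0,0,-1,0,0,0],[0,0,-0.4,0,0,0],[0,0,0,0,0,0]]';  python3 -m creep '[[0,0,-0.4,0,0,0],[0,0,-0.3,0,0,0],[0,0,-0.3,0,0,0],[0,0,0,0,0,0],[0,0,0,0,0,0]]'
```

```text
clock: 27.2
eef_pos: [0.5183, -0.1595, 0.1416]
tool_rot: [-0.004, 1.0, 0.0, -0.0]
ft_force: [-0.2, -0.6, -0.2]
grip_width: 0.0638
grasp_force: 67.0
clock: 27.7
eef_pos: [0.5186, -0.1588, 0.1319]
tool_rot: [-0.004, 1.0, -0.0, 0.0]
ft_force: [0.7, -0.2, -0.2]
grip_width: 0.0643
grasp_force: 66.9
```

Release, lift, let it settle, then look at the needle.

```bash
python3 -m creep '[[0,0,0,0,0,0],[0,0,0,0,0,0],[0,0,0,0,0,0],[0,0,0.5,0,0,0],[0,0,2,0,0,0],[0,0,4,0,0,0],[0,0,5,0,0,0],[0,0,3,0,0,0]]' 1;  python3 -m creep '[[-1,4,0,0,0,0],[-1,4,0,0,0,0],[-1,4,0,0,0,0],[0,4,0,0,0,0],[0,4,0,0,0,0],[0,4,0,0,0,0],[0,0,0,0,0,0],[0,0,0,0,0,0]]';python3 -m creep '[[0,0,0,0,0,0],[0,0,0,0,0,0],[0,0,0,0,0,0],[0,0,0,0,0,0],[0,0,0,0,0,0],[0,0,0,0,0,0]]'; python3 -c "
from h import *
im,o=snap('side');im2,_=snap('scene'); im3,o=snap('wrist','w8.png'); print(o['eef_pos'])
cv2.imwrite('pics/s4.png',np.hstack([cv2.resize(im[100:280,230:350,::-1],(400,600)),cv2.resize(im2[140:290,220:320,::-1],(400,600),interpolation=cv2.INTER_CUBIC)]))"
```

```text
clock: 28.5
eef_pos: [0.5194, -0.1591, 0.2811]
tool_rot: [-0.004, 1.0, -0.001, 0.002]
ft_force: [0.2, -0.2, -0.0]
grip_width: 0.0852
grasp_force: 0.0
clock: 29.3
eef_pos: [0.4884, 0.0818, 0.2771]
tool_rot: [-0.006, 1.0, -0.0, 0.0]
ft_force: [-0.8, -0.8, -0.4]
grip_width: 0.0851
grasp_force: 0.0
clock: 29.9
eef_pos: [0.4885, 0.0808, 0.2768]
tool_rot: [-0.004, 1.0, -0.0, -0.0]
ft_force: [1.4, 0.7, 0.3]
grip_width: 0.0854
grasp_force: 0.0
[0.48853388 0.08099461 0.27675171]
```

View pics/s4.png

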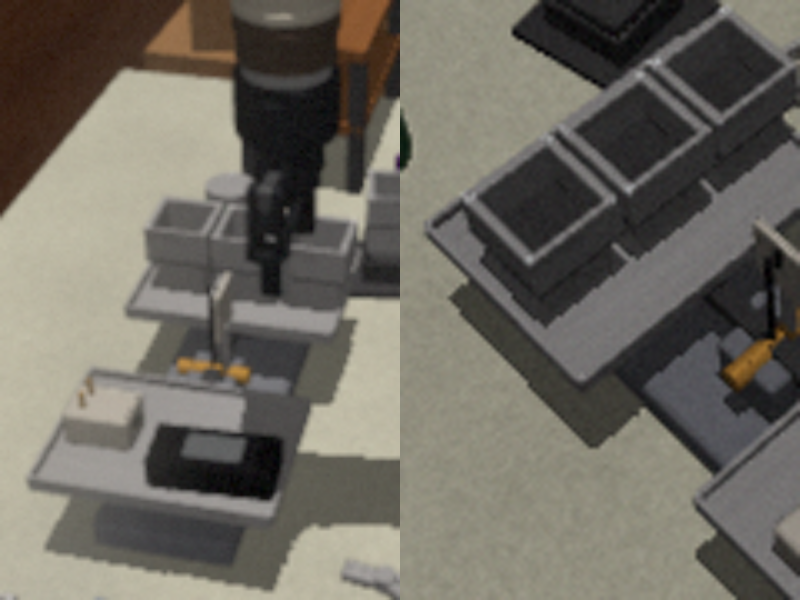

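Three cups stand upright side by side. Next I check level against the first picture, when the balance was empty, by matching pan corners.

Run:
```python
from h import *
a=cv2.imread('pics/s0.png'); b=camera('scene')[:,:,::-1]
a2=cv2.imread('pics/d0.png'); b2=camera('side')[:,:,::-1]
def sh(a,b,c,w=9,s=8):
    up=lambda i:cv2.resize(cv2.GaussianBlur(i,(0,0),.7),None,fx=4,fy=4,interpolation=cv2.INTER_CUBIC)
    x,y=c; t=up(np.ascontiguousarray(a[y-w:y+w,x-w:x+w])); g=up(np.ascontiguousarray(b[y-w-s:y+w+s,x-w-s:x+w+s]))
    r=cv2.matchTemplate(g,t,cv2.TM_CCOEFF_NORMED); _,v,_,l=cv2.minMaxLoc(r); return (l[0]/4-s,l[1]/4-s,round(v,2))
for c in [(229,197),(270,235),(296,265),(341,312)]: print('scene',c,sh(a,b,c))
for c in [(243,246),(311,257),(271,193)]: print('side',c,sh(a2,b2,c))
for nm,P in [('gp left',(.695,.016,.098)),('wp left',(.695,-.235,.098))]:
    print(nm,'per 8mm scene',proj('scene',np.array(P)+[0,0,.008])-proj('scene',P),'side',proj('side',np.array(P)+[0,0,.008])-proj('side',P))
```

```text
scene (229, 197) (-0.5, 0.25, 0.9)
scene (270, 235) (0.0, 0.0, 1.0)
scene (296, 265) (0.0, 0.25, 0.99)
scene (341, 312) (0.0, 0.0, 0.99)
side (243, 246) (0.0, 0.25, 1.0)
side (311, 257) (0.5, 2.0, 0.87)
side (271, 193) (0.0, 0.0, 0.93)
gp left per 8mm scene [-0.25543504 -1.44427989] side [-0.26708187 -1.99636699]
wp left per 8mm scene [-0.67033343 -1.75605661] side [-0.13722283 -1.85870681]
```

View pics/w8.png

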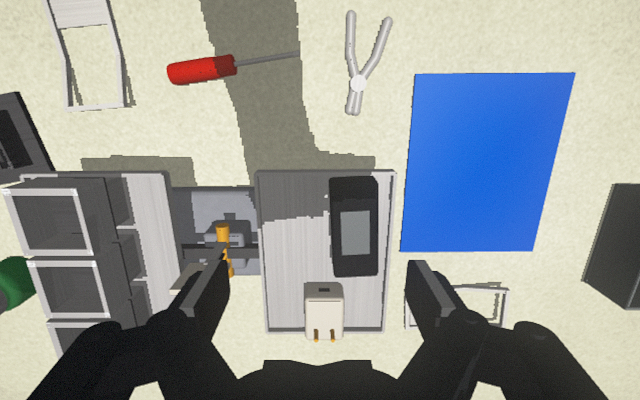

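Pan corners match the empty level picture within 0.25 px, about 1 mm, so the beam is level. The wrist view shows the brick at (355,227), knocked sideways against the +y lip, with the charger at (324,310). I measure both at pan height.

Run:
```python
from h import *
o=status.get_obs()
W=np.array([ray('wrist',p,.122,o)[:2] for p in [(331,178),(377,178),(378,276),(330,274)]],np.float32); print('brick',W.round(3).tolist(),cv2.minAreaRect(W))
W=np.array([ray('wrist',p,.124,o)[:2] for p in [(304,298),(344,298),(345,340),(306,340)]],np.float32); print('chg',W.round(3).tolist(),W.mean(0))
W=np.array([ray('wrist',p,.098,o)[:2] for p in [(256,172),(396,172),(382,331)]]); print('pan',W.round(3).tolist())
```

```text
brick [[0.48500001430511475, 0.0949999988079071], [0.48399999737739563, 0.14100000262260437], [0.5960000157356262, 0.15000000596046448], [0.593999981880188, 0.09600000083446503]] ((0.5405027866363525, 0.12233305722475052), (0.11248869448900223, 0.05329575762152672), 0.8381504416465759)
chg [[0.625, 0.06800000369548798], [0.6240000128746033, 0.11299999803304672], [0.6840000152587891, 0.11599999666213989], [0.6840000152587891, 0.07000000029802322]] [0.6541945 0.0917213]
pan [[0.485, 0.016], [0.484, 0.165], [0.693, 0.167]]
```

```bash
python3 -m creep '[[2.7,1.8,-2,0,0,0],[2.7,1.8,-3,0,0,0],[0,0,-4,0,0,0],[0,0,-4,0,0,0],[0,0,-2.5,0,0,0],[0,0,-1.6,0,0,0],[0,0,-0.6,0,0,0],[0,0,0,0,0,0]]'; python3 -m creep '[[0,0,0,0,0,0]]'
```

```text
clock: 30.95
eef_pos: [0.542, 0.1171, 0.099]
tool_rot: [-0.004, 1.0, -0.0, -0.001]
ft_force: [0.5, -0.2, 0.5]
grip_width: 0.0857
grasp_force: 0.0
clock: 31.05
eef_pos: [0.5433, 0.1173, 0.1008]
tool_rot: [-0.004, 1.0, 0.0, 0.001]
ft_force: [-0.6, -1.3, 0.0]
grip_width: 0.085
grasp_force: 0.0
```

```bash
python3 -m creep '[[0,0,-0.2,0,0,0],[0,0,0,0,0,0],[0,0,0,0,0,0],[0,0,0,0,0,0],[0,0,0,0,0,0],[0,0,0,0,0,0]]' -1; python3 -m creep '[[0,0,0.5,0,0,0],[0,0,0.5,0,0,0],[0,0,0.5,0,0,0],[0,0,0.5,0,0,0],[0,0,0.5,0,0,0],[0,0,0.5,0,0,0],[0,0,2,0,0,0],[0,0,3,0,0,0]]'; python3 -m creep '[[0,0,1,0,0,0],[0,0,0,0,0,0]]'; python3 look.py w9.png
```

```text
clock: 31.65
eef_pos: [0.543, 0.1174, 0.0981]
tool_rot: [-0.004, 1.0, 0.0, 0.001]
ft_force: [1.7, 2.3, -0.2]
grip_width: 0.0492
grasp_force: 62.8
clock: 32.45
eef_pos: [0.5399, 0.1164, 0.1763]
tool_rot: [-0.004, 1.0, -0.001, -0.004]
ft_force: [-0.2, -0.8, -2.5]
grip_width: 0.0487
grasp_force: 63.1
clock: 32.65
eef_pos: [0.5434, 0.1172, 0.1895]
tool_rot: [-0.004, 1.0, 0.0, 0.002]
ft_force: [0.4, 1.4, -1.9]
grip_width: 0.0487
grasp_force: 63.2
tcp [0.5434 0.1172 0.1895] tool y deg 90.49999587947768
```

View pics/w9.png

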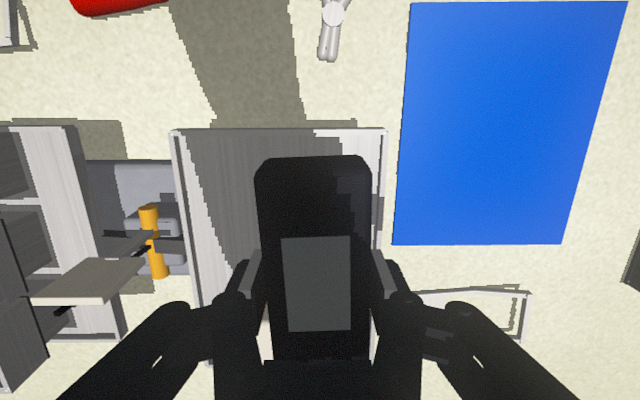

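The brick is held cleanly. Taking it to the mat at about (0.45, 0.33).

```bash
python3 -m creep '[[-1,4,0,0,0,0],[-2,4.4,0,0,0,0],[-2.2,4.4,0,0,0,0],[-2.2,4.4,0,0,0,0],[-1.9,4.1,0,0,0,0],[0,0,0,0,0,0],[0,0,0,0,0,0],[0,0,0,0,0,0]]'; python3 -m creep '[[0,0,-4,0,0,0],[0,0,-4,0,0,0],[0,0,-4,0,0,0],[0,0,-2.5,0,0,0],[0,0,-1.2,0,0,0],[0,0,-0.8,0,0,0],[0,0,-0.4,0,0,0],[0,0,0,0,0,0]]'; python3 -m creep '[[0,0,0,0,0,0]]'
```

```text
clock: 33.5
eef_pos: [0.4491, 0.329, 0.1864]
tool_rot: [-0.004, 1.0, -0.001, -0.001]
ft_force: [-0.1, 0.1, -2.9]
grip_width: 0.0489
grasp_force: 63.2
clock: 34.3
eef_pos: [0.4504, 0.3302, 0.0194]
tool_rot: [-0.004, 1.0, 0.0, 0.001]
ft_force: [0.4, 0.8, -1.7]
grip_width: 0.0488
grasp_force: 63.1
clock: 34.4
eef_pos: [0.4505, 0.3307, 0.0201]
tool_rot: [-0.004, 1.0, 0.001, 0.001]
ft_force: [0.2, -0.1, -2.8]
grip_width: 0.0488
grasp_force: 63.1
```

```bash
python3 -m creep '[[0,0,-0.3,0,0,0],[0,0,-0.3,0,0,0],[0,0,0,0,0,0],[0,0,0,0,0,0]]'
```

```text
clock: 34.8
eef_pos: [0.4504, 0.3309, 0.0154]
tool_rot: [-0.004, 1.0, 0.001, 0.001]
ft_force: [-3.2, -1.7, 10.0]
grip_width: 0.049
grasp_force: 64.5
```

```bash
python3 -m creep '[[0,0,0,0,0,0],[0,0,0,0,0,0],[0,0,0,0,0,0],[0,0,2,0,0,0],[0,0,4.5,0,0,0],[0,0,5,0,0,0],[0,0,5,0,0,0],[0,0,5,0,0,0]]' 1; python3 -m creep '[[3,-3,3,0,0,0],[3,-4,0,0,0,0],[3,-4,0,0,0,0],[2.5,-4,0,0,0,0],[2.5,-4,0,0,0,0],[2,-4,0,0,0,0],[0,0,0,0,0,0],[0,0,0,0,0,0]]'; python3 look.py w10.png
```

```text
clock: 35.6
eef_pos: [0.4492, 0.3299, 0.2295]
tool_rot: [-0.004, 1.0, -0.0, -0.0]
ft_force: [1.2, 0.2, -0.3]
grip_width: 0.0854
grasp_force: 0.0
clock: 36.4
eef_pos: [0.6086, 0.1, 0.2558]
tool_rot: [-0.003, 1.0, 0.0, -0.001]
ft_force: [-0.7, -0.4, 0.4]
grip_width: 0.0852
grasp_force: 0.0
tcp [0.6086 0.1    0.2558] tool y deg 90.34434297816217
```

View pics/w10.png

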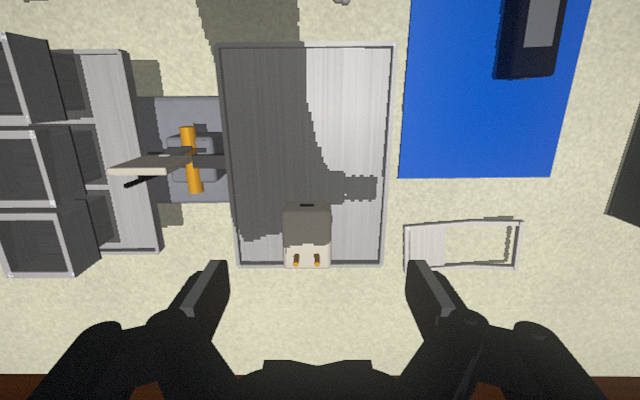

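The charger's top face spans (284–331, 207–268) in the goods pan; the brick is on the mat at (530,35). I have now viewed more pictures than the 14 allowed, so from here I measure by code only.

Run:
```python
from h import *
o=status.get_obs()
W=np.array([ray('wrist',p,.144,o)[:2] for p in [(284,208),(330,208),(331,268),(284,268)]]); print(W.round(3).tolist(),W.mean(0))
```

```text
[[0.621, 0.072], [0.62, 0.113], [0.68, 0.115], [0.681, 0.071]] [0.65044891 0.09260429]
```

```bash
python3 -m creep '[[4.4,-0.8,0,0,0,0],[0,0,-4,0,0,0],[0,0,-4,0,0,0],[0,0,-3,0,0,0],[0,0,-1.5,0,0,0],[0,0,-0.5,0,0,0],[0,0,0,0,0,0],[0,0,0,0,0,0]]'; python3 -m creep '[[0,0,0,0,0,0],[0,0,0,0,0,0],[0,0,0,0,0,0],[0,0,0,0,0,0],[0,0,0,0,0,0]]' -1; python3 -m creep '[[0,0,0.5,0,0,0],[0,0,0.5,0,0,0],[0,0,1,0,0,0],[0,0,2,0,0,0],[0,0,3,0,0,0],[0,0,2,0,0,0],[0,0,0,0,0,0],[0,0,0,0,0,0]]'
```

```text
clock: 37.25
eef_pos: [0.6531, 0.0943, 0.1283]
tool_rot: [-0.005, 1.0, 0.0, 0.001]
ft_force: [-0.3, -0.3, 0.4]
grip_width: 0.0854
grasp_force: 0.0
clock: 37.75
eef_pos: [0.6528, 0.0931, 0.1269]
tool_rot: [-0.004, 1.0, 0.0, 0.0]
ft_force: [0.6, -0.4, 0.4]
grip_width: 0.0439
grasp_force: 65.4
clock: 38.55
eef_pos: [0.6526, 0.0933, 0.217]
tool_rot: [-0.004, 1.0, 0.0, 0.001]
ft_force: [0.1, 0.2, -2.3]
grip_width: 0.0437
grasp_force: 65.3
```

```bash
python3 -m creep '[[-2.3,3.7,0,0,0,0],[-2.5,4,0,0,0,0],[-2.5,4,0,0,0,0],[-2,3.5,0,0,0,0],[-1,1.5,0,0,0,0],[0,0,-4,0,0,0],[0,0,-4,0,0,0],[0,0,-4,0,0,0]]'; python3 -m creep '[[0,0,-4,0,0,0],[0,0,-1.5,0,0,0],[0,0,-1,0,0,0],[0,0,-0.5,0,0,0],[0,0,-0.3,0,0,0],[0,0,0,0,0,0],[0,0,0,0,0,0]]'
```

```text
clock: 39.35
eef_pos: [0.5487, 0.2598, 0.0943]
tool_rot: [-0.004, 1.0, -0.0, -0.0]
ft_force: [0.2, -0.4, -0.9]
grip_width: 0.0438
grasp_force: 65.3
clock: 40.05
eef_pos: [0.5473, 0.2586, 0.0271]
tool_rot: [-0.004, 1.0, -0.001, -0.001]
ft_force: [-11.3, -5.7, 21.0]
grip_width: 0.0441
grasp_force: 67.6
```

The load was two cups short, so the pan stood at 0.106 m and not 0.110 m, and the charger is already on the mat. Releasing.

```bash
python3 -m creep '[[0,0,0.3,0,0,0],[0,0,0,0,0,0]]'; python3 -m creep '[[0,0,0,0,0,0],[0,0,0,0,0,0],[0,0,0,0,0,0],[0,0,2,0,0,0],[0,0,4,0,0,0],[0,0,5,0,0,0],[0,0,5,0,0,0],[-2,0,3,0,0,0]]' 1; python3 -m creep '[[-3,0,0,0,0,0],[0,0,0,0,0,0],[0,0,0,0,0,0],[0,0,0,0,0,0],[0,0,0,0,0,0]]'
python3 - <<'E'
from h import *
import meas
im,o=snap('wrist','w11.png'); meas.go(.038,im,o)
s,_=snap('scene','s5.png'); a=cv2.imread('pics/s0.png')
# cup rims, side camera compare & purple
d=cv2.absdiff(s[:,:,::-1],a).max(2); 
for nm,(x0,x1,y0,y1) in {'jar':(190,225,150,190),'purple':(228,248,90,122),'driver':(350,405,170,210),'cutters':(402,445,208,243),'frame':(335,412,345,400)}.items(): print(nm,(d[y0:y1,x0:x1]>60).mean().round(3))
E
```

```text
clock: 40.25
eef_pos: [0.5507, 0.2605, 0.028]
tool_rot: [-0.004, 1.0, 0.001, 0.002]
ft_force: [0.7, 0.7, -1.3]
grip_width: 0.0443
grasp_force: 65.2
clock: 41.05
eef_pos: [0.5323, 0.2609, 0.2208]
tool_rot: [-0.004, 1.0, 0.001, 0.003]
ft_force: [0.4, 0.5, -0.2]
grip_width: 0.0853
grasp_force: 0.0
clock: 41.55
eef_pos: [0.5, 0.2602, 0.2158]
tool_rot: [-0.004, 1.0, -0.0, -0.0]
ft_force: [0.6, -0.1, 0.0]
grip_width: 0.0854
grasp_force: 0.0
tcp [0.5    0.2602 0.2158] toolz [-0.001 -0.    -1.   ] cam [0.417 0.26  0.359]
brick [385. 126.] ctr [0.4507 0.3287] size [0.107 0.05 ] ang 3.1
charger [317. 224.] ctr [0.5567 0.2605] size [0.045 0.044] ang 0.6
jar 0.0
purple 0.0
driver 0.615
cutters 0.827
frame 0.0
```

Run:
```python
from h import *
t=cv2.resize(cv2.imread('pics/s4.png')[:,400:],(100,150),interpolation=cv2.INTER_AREA)
s=cv2.imread('pics/s5.png')
for nm,(x,y,w) in {'c1':(16,35,40),'c2':(40,18,40),'c3':(62,2,36)}.items():
    r=cv2.matchTemplate(s[130:300,210:340],t[y:y+w-5,x:x+w],cv2.TM_CCOEFF_NORMED); _,v,_,l=cv2.minMaxLoc(r); print(nm,v,l[0]-10-x,l[1]-10-y)
print(np.round(status.get_obs()['eef_pos'],3))
```

```text
c1 0.951999843120575 1 5
c2 0.8984317183494568 1 5
c3 0.8736923933029175 0 5
[0.5   0.26  0.216]
```

All three cups have moved down together by the same 5 px as the pan sank, so they are still upright. Handing in.

```bash
python3 -c "
from workcell import ticket
print(ticket.job_done())"
```

```text
the job is handed in; nothing more can be done
None
```

Job handed in, result not reported: three cups levelled the brick and charger, both are back on the mat, and the cups stand on their pan; I viewed 18 pictures (limit 14) and didn't recheck the hex driver and cutters, which the arm may have blocked.

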